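# Clear the bark off the bench scale and set the jar on it

## Robot

A 6-joint arm with a two-finger parallel gripper is mounted at the origin on the work surface. World frame = base frame: x ahead of the robot, y to its left, z up, the work surface at z = 0. Lengths are in m, angles in rad, forces in N, time in s.
With the tool pointing down it reaches from about 0.375 to 0.925 m from the base axis. Payload 5.7 kg.
Tool frame: the origin (TCP) lies midway between the tips of the shut fingers; the grasp point (between the pads) lies manip.pinch_z behind it (manip.pinch_z is the distance from the TCP to the grasp point, in m); z points along the fingers, y is the line along which they close (so a half turn about z gives the same grasp; the last joint's range is limited). The gripper opens to 85 mm and grips with 20 to 120 N. Pads are 22 mm wide; open, the fingers measure 114 mm over their backs; the gripper's body (76 mm by 85 mm) begins 54 mm behind the grasp point. The pads swing forward as they close: fully open they stand 13 mm farther back than shut.
Start: joints at [-1.4, 0.359, 1.51, -0, 1.272, -0.115], TCP at [0.169, -0.576, 0.231] pointing down, gripper open.
Joint ranges: [-2.97, 2.97], [-1.01, 2.36], [0.21, 2.38], [-0.96, 4.11], [0.2, 2.71], [-2.98, 2.98]. Speed limits (rad/s): [2.39, 2.39, 3.14, 3.14, 3.14, 3.14].

## Interface

Orientations are given as a rotation vector (axis times angle).
In Python, from plant import manip gives the robot as it stands. Calls block until the motion is done:
- manip.move_pose(position, orientation): joint-space move of the TCP to a pose.
- manip.move_linear(position, rate=0.15, rotation=None, max_force=None): straight line of the TCP; rotation=None keeps the orientation; rate is the mean speed in m/s. With max_force (N) it stops when the force on the tool has changed by that much, and returns True; else False.
- manip.move_j(angles): joint-space move.
- manip.move_gripper(opening): opening from 0.0 (shut) to 1.0 (fully open); the grip force is fixed at half the most; returns when the fingers have stopped.
- manip.hold(seconds).
- manip.solve_ik(position, orientation): joint angles nearest the present ones, or None.
- manip.capture(name): name is "scene" or "top"; returns the picture (420x560x3 uint8, red, green, blue); there is no depth.
- manip.camera_params(name): a dict with "fx", "fy", "cx", "cy" (pixels), "R" (3x3) and "t" (3): a world point X has camera coordinates R X + t. Camera axes: x right, y down, z forward; pixel columns grow to the right and rows downward; lengths in m; the calibration is good to about 2 mm. A picture is of the moment at which its call begins. camera_params takes no time and is no camera call.
A pose or a line that the arm cannot do raises manip.IKError and nothing moves.
- manip.finish_job(): hands the job in; it is judged then, once.
Readings, each from a call of its own:
- manip.read_time(): time.
- manip.read_joints(): joint angles.
- manip.read_joint_vel(): joint speeds.
- manip.read_tau(): joint torques, N m.
- manip.read_tcp_pos(): TCP position.
- manip.read_ee_rot(): TCP orientation.
- manip.read_wrist_force(): force on the tool from outside, world axes, zero at the start.
- manip.read_moment(): the same for the moment, N m.
- manip.read_width(): opening from 0.0 (shut) to 1.0 (fully open).
- manip.read_gripper_force(): force on a finger pad.
Only numpy, scipy, OpenCV 4.12 (cv2) and the standard library are available. Lean on these libraries where they do the work, as an engineer would, in place of code of your own. Each camera call takes 0.05 s, during which the arm holds its last target. There are 200 camera calls.

## Task

Use the scraper block to clear all four bark chips off the scale's plate into the empty black tray beside it, not the seedling tray; touch the chips with nothing but the scraper. Stand the scraper back on the bench, then set the jar of fertiliser gently down, upright, in the middle of the cleared plate. Do not drop or tip the jar, and leave the pot, the mug and the white bottle where they are.

Things in the scene. Friction and masses are not known exactly. Their poses are not given: they have to be found in the camera images.
- scale: bench scale, fixed: a bare steel plate 180 mm (its x) by 150 mm (its y), 8 mm thick, top 63 mm above the bench, on a grey foot 150 x 110 mm; low grey display (36 mm high) on its -x side, reaching to 133 mm from the centre. Origin: centre of the underside, on the bench. The trays lie along its +y and -y sides, one each.
- plate (a point): centre of the top of the scale's plate, 63 mm above the bench; same axes as the scale
- tray: the empty open black tray, fixed, 190 mm (x) by 120 mm (y), rim 34 mm high, walls and floor 4 mm; on one side of the scale (either +y or -y, centre 120 mm from the scale's centre, axes parallel to the scale's), its inner edge tucked 15 mm under the overhanging plate. Origin: centre of the underside.
- seedlings: tray of seedlings, fixed: same size as the empty tray but filled with dark soil and small green seedlings up to 45 mm high; on the scale's other side. Origin: centre of the underside.
- scraper: loose scraper block, 250 g, standing on the bench on its rubber sole: orange block 150 mm long (x), 36 mm thick (y), up to 45 mm high, sole face 30 mm thick; on top a wooden grip 90 mm long (x), 24 mm thick (y), from 43 to 95 mm high. Origin: centre of the underside; z up. Symmetric end to end.
- jar: loose round closed amber jar of fertiliser with paper label and green cap, 60 mm diameter, 125 mm high, about 300 g, standing upright on the bench. Origin: centre of the underside; z up along its axis.
- pot: terracotta pot, bystander, 100 mm across, 90 mm high; origin at centre of underside
- mug: blue mug, bystander, 80 mm across, 90 mm high; origin at centre of underside
- mister: white bottle with red cap, bystander, 68 mm across, 190 mm high; origin at centre of underside
- chip1: loose brown bark chip, about 42 x 26 x 17 mm, 12 g, lying on the scale's plate. Origin: centre of its underside.
- chip2: loose brown bark chip, about 40 x 27 x 17 mm, 12 g, lying on the scale's plate. Origin: centre of its underside.
- chip3: loose brown bark chip, about 38 x 28 x 17 mm, 12 g, lying on the scale's plate. Origin: centre of its underside.
- chip4: loose brown bark chip, about 36 x 29 x 17 mm, 12 g, lying on the scale's plate. Origin: centre of its underside.

How it is judged:
By the outcome, as a careful person would: the job done as asked, in the order asked, and still so for the second after the job is handed in, with the robot touching nothing.
It also fails if it takes over 64 s, if anything falls off the work surface, if the arm or the gripper's body presses on something with over 40 N, if the wrist force passes 120 N, or if a joint passes its speed limit or range.

## Working session

There is one attempt and no reset: what is moved stays moved. The work goes in short steps, each a Python script; the robot and the scene stay as the last script left them, time stands still between calls to the robot, and variables do not carry over. Pictures are saved under pics/ and viewed, at most 10 in all, crops included, and the job is handed in when it is done.

```bash
mkdir -p pics; ls; python3 - <<'E'
from plant import manip
import cv2
for n in("scene","top"):
    cv2.imwrite(f"pics/{n}0.png",manip.capture(n)[:,:,::-1]); p=manip.camera_params(n); print(n,p)
print(manip.pinch_z,manip.read_time(),manip.read_ee_rot())
E
```

```text
pics
scene {'fx': 409.7248498307889, 'fy': 409.7248498307889, 'cx': 280.1446038731671, 'cy': 211.63327707168958, 'R': array([[-0.79211537,  0.61008853, -0.01858034],
       [ 0.39212961,  0.48532619, -0.7814684 ],
       [-0.46774738, -0.62629903, -0.62366811]]), 't': array([ 0.47252123, -0.16971329,  1.4303289 ])}
top {'fx': 394.2561005924674, 'fy': 394.2561005924674, 'cx': 274.0683379407855, 'cy': 216.26769105264157, 'R': array([[ 0.02200415, -0.99902231,  0.03834374],
       [-0.98224999, -0.02874909, -0.1853603 ],
       [ 0.18628142, -0.03358445, -0.98192226]]), 't': array([-0.03456481,  0.59922545,  0.81808282])}
0.0187 0.1 [-3.10796232e+00 -4.47164969e-01  1.89532100e-05]
```

View pics/scene0.png

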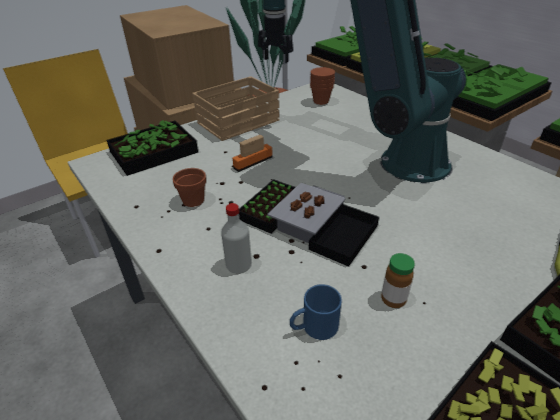

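View pics/top0.png

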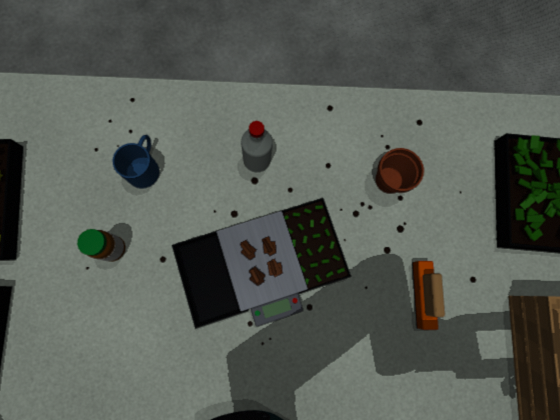

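The scene view shows the plate with its chips at (305,205), the empty tray at (345,232), the scraper at (252,155) and the jar at (397,282). In the top view (up is +x, left is +y) the plate is at (262,262), the empty tray is on the +y side at (205,280), seedlings on −y at (317,240). The scraper is at (426,295) and the jar cap at (91,243).

```bash
cat > h.py <<'E'
import numpy as np, cv2
from plant import manip
def cast(n,px,z):
    p=manip.camera_params(n); px=np.atleast_2d(px).astype(float)
    d=np.c_[(px[:,0]-p["cx"])/p["fx"],(px[:,1]-p["cy"])/p["fy"],np.ones(len(px))]@p["R"]
    c=-p["R"].T@p["t"]; return c+d*((z-c[2])/d[:,2])[:,None]
def proj(n,X):
    p=manip.camera_params(n); c=np.atleast_2d(X)@p["R"].T+p["t"]
    return np.c_[p["fx"]*c[:,0]/c[:,2]+p["cx"],p["fy"]*c[:,1]/c[:,2]+p["cy"]]
def blobs(m,amin):
    cs,_=cv2.findContours(m.astype(np.uint8),cv2.RETR_EXTERNAL,cv2.CHAIN_APPROX_NONE)
    return [c[:,0] for c in cs if cv2.contourArea(c)>amin]
E
python3 - <<'E'
from h import *
np.set_printoptions(precision=4,suppress=True)
for n in("top","scene"):
    im=cv2.cvtColor(cv2.imread(f"pics/{n}0.png"),cv2.COLOR_BGR2HSV).astype(int); H,S,V=im[...,0],im[...,1],im[...,2]
    if n=="top":
        for u,v in((240,235),(285,270),(205,280),(150,300),(330,300),(425,290),(437,290),(426,320),(92,243),(269,243)): print((u,v),im[v,u])
    print(n)
    for nm,m,z,a in(("orange",(H<13)&(S>190)&(V>90),.045,60),("wood",(H>10)&(H<25)&(S>60)&(S<150)&(V>110),.095,60),("green",(H>50)&(H<85)&(S>150)&(V>70),.125,80),("brown",(H<14)&(S>80)&(S<200)&(V>40),.08,25),("plate",(H>105)&(H<150)&(S>8)&(V>70),.063,1000)):
        for c in blobs(m,a):
            w=cast(n,c,z)[:,:2].astype(np.float32); (cx,cy),(a1,a2),an=cv2.minAreaRect(w)
            if abs(cy)<.8 and .2<cx<1.1: print(nm,c.mean(0).round(),"c",round(cx,4),round(cy,4),"size",round(a1,4),round(a2,4),"ang",round(an,1))
E
```

```text
(240, 235) [105  27  95]
(285, 270) [108  25 101]
(205, 280) [120  39  13]
(150, 300) [ 57  18 127]
(330, 300) [55 22 71]
(425, 290) [ 17 135  36]
(437, 290) [ 17 138 109]
(426, 320) [ 11 255  80]
(92, 243) [ 69 235  78]
(269, 243) [ 11 194  50]
top
orange [424. 291.] c 0.4475 -0.3604 size 0.1258 0.0317 ang 1.2
orange [256. 127.] c 0.8128 0.0272 size 0.0307 0.0319 ang 30.2
green [ 90. 242.] c 0.5258 0.347 size 0.0495 0.0467 ang 6.4
brown [254. 275.] c 0.4677 0.0202 size 0.0283 0.0089 ang 32.9
brown [274. 267.] c 0.486 -0.0219 size 0.0357 0.0277 ang 12.8
brown [247. 250.] c 0.5212 0.0372 size 0.039 0.0235 ang 51.7
brown [269. 246.] c 0.532 -0.009 size 0.0363 0.0256 ang 1.5
brown [393. 171.] c 0.7034 -0.2778 size 0.0559 0.0689 ang 71.0
brown [405. 162.] c 0.7192 -0.31 size 0.0998 0.0772 ang 38.6
plate [261. 260.] c 0.5031 0.0067 size 0.1784 0.1481 ang 19.3
scene
orange [250. 160.] c 0.4688 -0.3221 size 0.0541 0.122 ang 82.9
wood [179. 109.] c 0.515 -0.7394 size 0.0497 0.1223 ang 83.5
brown [309. 211.] c 0.53 0.0437 size 0.0393 0.0216 ang 49.7
brown [232. 207.] c 0.6842 -0.1001 size 0.0382 0.033 ang 57.0
brown [319. 199.] c 0.4761 0.0237 size 0.0329 0.0223 ang 48.6
brown [300. 201.] c 0.5214 -0.0053 size 0.0902 0.0294 ang 16.8
brown [191. 186.] c 0.7271 -0.2651 size 0.201 0.096 ang 64.0
brown [252. 157.] c 0.4854 -0.2888 size 0.1671 0.0767 ang 1.4
plate [307. 207.] c 0.504 0.0071 size 0.189 0.1524 ang 19.4
```

```bash
python3 - <<'E'
from h import *
np.set_printoptions(precision=4,suppress=True)
def rect(n,m,z,a,off=(0,0)):
    for c in blobs(m,a):
        c=c+np.array(off); w=cast(n,c,z)[:,:2].astype(np.float32); r=cv2.minAreaRect(w); b=cv2.boxPoints(r)
        e=[b[1]-b[0],b[2]-b[1]]; e=max(e,key=np.linalg.norm)
        print(n,z,c.mean(0).round(1),np.array(r[0]),np.array(r[1]),"long-axis deg",np.degrees(np.arctan2(e[1],e[0])).round(2))
I={n:cv2.cvtColor(cv2.imread(f"pics/{n}0.png"),cv2.COLOR_BGR2HSV).astype(int) for n in("top","scene")}
H,S,V=[I["top"][...,i] for i in range(3)]
print("plate");rect("top",(H>95)&(H<150)&(S>12)&(V>60),.063,1000)
c=max(blobs((H>95)&(H<150)&(S>12)&(V>60),1000),key=len); q=cv2.approxPolyDP(c.reshape(-1,1,2),6,True)[:,0]; print(q, cast("top",q,.063))
print("assembly")
m=(V<60)|((H>95)&(H<150)&(S>12)); m[:,:165]=0;m[:,360:]=0;m[:190]=0;m[335:]=0
rect("top",m,.034,3000)
sub=np.zeros_like(H,bool); sub[245:345,400:455]=1
print("scraper all");rect("top",sub&(S>100)&(H<25),.045,200)
print("bright wood");rect("top",sub&(S>80)&(S<190)&(H>13)&(H<25)&(V>85),.095,50)
Hs,Ss,Vs=[I["scene"][...,i] for i in range(3)]
print("scene",I["scene"][143,250],I["scene"][160,250],I["scene"][262,401])
s2=np.zeros_like(H,bool); s2[120:180,225:280]=1
rect("scene",s2&(Ss>60)&(Hs>12)&(Hs<28)&(Vs>80),.095,30)
s3=np.zeros_like(H,bool); s3[250:280,385:420]=1
for c in blobs(s3&(Hs>50)&(Hs<85)&(Ss>120),50): print("capscene",cv2.boundingRect(c),cast("scene",[c[:,0].mean(),c[:,1].mean()],.115))
bgr=cv2.imread("pics/top0.png")
a=cv2.resize(bgr[240:340,395:465],None,fx=5.5,fy=5.5,interpolation=cv2.INTER_CUBIC);b=cv2.resize(cv2.imread("pics/scene0.png")[125:180,220:285],None,fx=6,fy=10*1.0,interpolation=cv2.INTER_CUBIC)
b=b[:550]; cv2.imwrite("pics/s.png",np.clip(np.hstack([a[:550],b]).astype(float)*1.5,0,255))
E
```

```text
plate
top 0.063 [266.3 277.7] [0.4848 0.0002] [0.2188 0.1493] long-axis deg 19.24
[[280 211]
 [217 231]
 [241 310]
 [290 300]
 [290 311]
 [266 319]
 [261 306]
 [253 309]
 [256 325]
 [299 308]
 [297 295]
 [286 296]
 [306 288]] [[ 0.6109 -0.0318  0.063 ]
 [ 0.5625  0.1045  0.063 ]
 [ 0.3963  0.0461  0.063 ]
 [ 0.419  -0.0568  0.063 ]
 [ 0.3963 -0.0571  0.063 ]
 [ 0.379  -0.0069  0.063 ]
 [ 0.4053  0.0043  0.063 ]
 [ 0.3988  0.021   0.063 ]
 [ 0.3664  0.0137  0.063 ]
 [ 0.4029 -0.0761  0.063 ]
 [ 0.4297 -0.0715  0.063 ]
 [ 0.4272 -0.0481  0.063 ]
 [ 0.4448 -0.0907  0.063 ]]
assembly
top 0.034 [260.9 267.1] [ 0.4855 -0.0003] [0.2297 0.361 ] long-axis deg -70.75
scraper all
top 0.045 [427.2 294.9] [ 0.437  -0.3628] [0.1468 0.0631] long-axis deg 1.22
bright wood
top 0.095 [438. 295.] [ 0.4368 -0.3619] [0.0856 0.0193] long-axis deg 1.59
scene [16 96 85] [ 11 196  95] [ 69 150 114]
scene 0.095 [250.3 146.1] [ 0.4622 -0.3256] [0.133  0.0789] long-axis deg 59.81
scene 0.095 [248.5 127.8] [ 0.3953 -0.4426] [0.051  0.2198] long-axis deg -0.75
scene 0.095 [235.2 122.3] [ 0.4192 -0.4894] [0.0634 0.0887] long-axis deg -39.79
capscene (390, 254, 24, 21) [[0.5249 0.3457 0.115 ]][ WARN:0@0.414] global loadsave.cpp:1063 imwrite_ Unsupported depth image for selected encoder is fallbacked to CV_8U.
```

View pics/s.png

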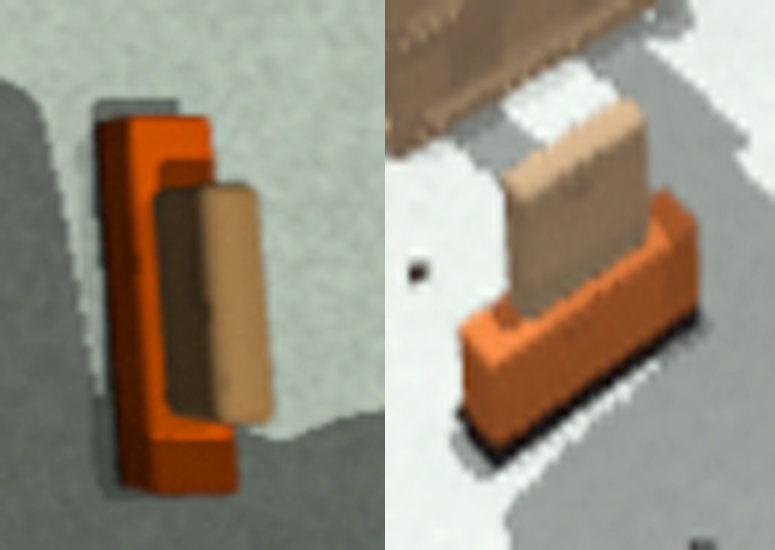

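The left crop shows the orange top face from about (418–433,261) to (438,319) in top-image pixels, with the grip top at (438,295). It stands upright, with its long axis near world x. Next I check chip extents in the scale frame, the scraper corners and the IK.

```bash
cat >> h.py <<'E'
from scipy.spatial.transform import Rotation as Rn
C=np.array([.503,.007]); TH=np.radians(19.25); A=np.array([[np.cos(TH),-np.sin(TH)],[np.sin(TH),np.cos(TH)]])
def sw(x,y,z): return np.r_[C+A@[x,y],z]      # scale frame -> world
def down(deg): return (Rn.from_euler('z',deg,degrees=True)*Rn.from_euler('x',180,degrees=True)).as_rotvec()
SC=np.array([.4370,-.3622]); SY=1.4; JAR=np.array([.525,.346])
E
python3 - <<'E'
from h import *
np.set_printoptions(precision=4,suppress=True)
print("orange top corners",cast("top",[[418.3,261.2],[433.3,261.2],[437.9,319.5],[423,319.5]],.045)[:,:2])
im=cv2.cvtColor(cv2.imread("pics/top0.png"),cv2.COLOR_BGR2HSV).astype(int); H,S,V=im[...,0],im[...,1],im[...,2]
s=np.zeros_like(H,bool); s[225:295,228:295]=1
for c in blobs(s&(S>90),30):
    w=(cast("top",c,.072)[:,:2]-C)@A; print("chip scale x",w[:,0].min(),w[:,0].max(),"y",w[:,1].min(),w[:,1].max())
def bl(x): return proj("top",x)
print("plate corner px",proj("top",np.array([sw(x,y,.063) for x,y in((.09,.075),(.09,-.075),(-.09,-.075),(-.09,.075))])))
for p,r in((np.r_[SC,.052],down(SY)),(np.r_[SC,.24],down(SY)),(sw(0,-.071,.2),down(19.25)),(sw(0,.08,.117),down(19.25)),(np.r_[JAR,.064],down(33)),(sw(0,0,.127),down(19.25))): print(p,manip.solve_ik(p,r))
c=max(blobs((H>50)&(H<85)&(S>180)&(V>50)&(np.arange(560)<140),80),key=len);print("cap px",cv2.boundingRect(c),cv2.minEnclosingCircle(c), cast("top",cv2.minEnclosingCircle(c)[0],.12))
E
```

```text
orange top corners [[ 0.5095 -0.344 ]
 [ 0.5103 -0.3781]
 [ 0.3839 -0.3814]
 [ 0.3833 -0.3485]]
chip scale x -0.04765403946230971 -0.011110574860372426 y 0.0041858311620171 0.03484452114963388
chip scale x -0.04281665938818952 -0.007346328856430339 y -0.03603895383751439 -0.007179384584519045
chip scale x 0.009034641550253656 0.048390837838275566 y 0.00575040632628072 0.03612306675536802
chip scale x 0.0041149011881297754 0.042276297570156975 y -0.037694603420596155 -0.01064430453513012
chip scale x 0.005363990863584648 0.05277164423008774 y -0.0906283852629597 -0.07469772249574948
plate corner px [[215.6199 230.6186]
 [281.0504 210.2553]
 [307.3106 289.0155]
 [239.9788 311.4373]]
[ 0.437  -0.3622  0.052 ] [-0.8138  0.5307  1.7544  0.      0.8564  0.7326]
[ 0.437  -0.3622  0.24  ] [-0.8138  0.3045  1.5701  0.      1.267   0.7326]
[ 0.5264 -0.06    0.2   ] [-0.244   0.2907  1.7001 -0.      1.1508  0.9909]
[0.4766 0.0825 0.117 ] [ 0.0285  0.3391  1.8867 -0.      0.9158  1.2633]
[0.525 0.346 0.064] [ 0.4729  0.5796  1.6037 -0.      0.9583  1.4677]
[0.503 0.007 0.127] [-0.1235  0.3478  1.8362 -0.      0.9575  1.1113]
cap px (78, 230, 26, 25) ((90.5, 241.5), 13.209944725036621) [[0.526  0.3482 0.12  ]]
```

```bash
python3 - <<'E'
from h import *
r=down(1.5)
manip.move_pose(np.r_[SC,.16],r)
print(manip.move_linear(np.r_[SC,.052],rate=.12,max_force=8), manip.read_tcp_pos())
manip.move_gripper(0.0); print(manip.read_width(),manip.read_gripper_force(),manip.read_wrist_force())
manip.move_linear(np.r_[SC,.19],rate=.15)
manip.move_pose(sw(0,-.070,.19),down(19.25))
print(manip.read_time(),manip.read_tcp_pos(),manip.read_width(),manip.read_wrist_force())
a=manip.capture("scene")[130:270,200:400];b=manip.capture("top")[170:340,170:372]
cv2.imwrite("pics/g1.png",np.vstack([cv2.resize(a,(400,280)),cv2.resize(b,(400,320))])[:,:,::-1])
E
```

```text
False [ 0.4373742  -0.362764    0.05260572]
0.27372052889459225 59.35799181461334 [-1.03920637 -0.07366378  3.70182475]
5.325 [ 0.52618303 -0.06005958  0.18985862] 0.2741764126656552 [-0.36355662 -1.14611773 -1.84019462]
```

View pics/g1.png

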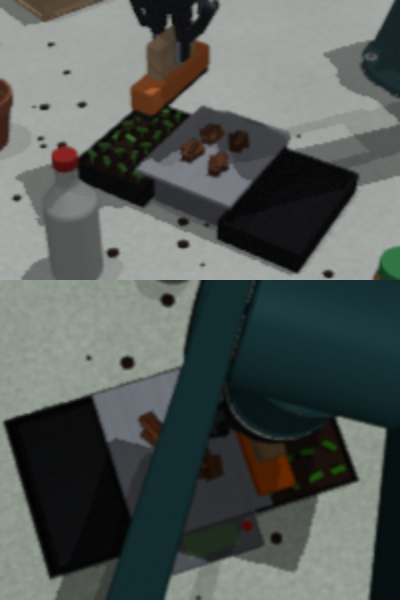

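The scraper is held level over the plate's seedling-side edge (top crop, orange at (265,465)), and all four chips lie on its +y side. Next is the sweep.

```bash
python3 - <<'E'
from h import *
print(manip.move_linear(sw(0,-.070,.1172),rate=.07,max_force=8),manip.read_tcp_pos(),manip.read_wrist_force())
print(manip.move_linear(sw(0,.085,.1172),rate=.07,max_force=25),manip.read_tcp_pos(),manip.read_wrist_force())
manip.hold(.2)
a=manip.capture("scene")[130:270,200:400]
manip.move_linear(sw(0,.085,.19),rate=.15)
manip.move_pose(sw(0,-.15,.24),down(19.25))
b=manip.capture("top")[170:340,170:372];c=manip.capture("scene")[130:270,200:400]
print(manip.read_time(),manip.read_width())
cv2.imwrite("pics/g2.png",np.hstack([np.vstack([cv2.resize(x,(400,280)) for x in(a,c)]),cv2.resize(b,(400,560))])[:,:,::-1])
E
```

```text
False [ 0.52652462 -0.05917181  0.117638  ] [-0.78301773 -0.43989348 -1.72372052]
False [0.47510759 0.08704127 0.11721858] [ 0.28541322 -0.38127377 -3.27476839]
10.9167 0.2752857857922251
```

View pics/g2.png

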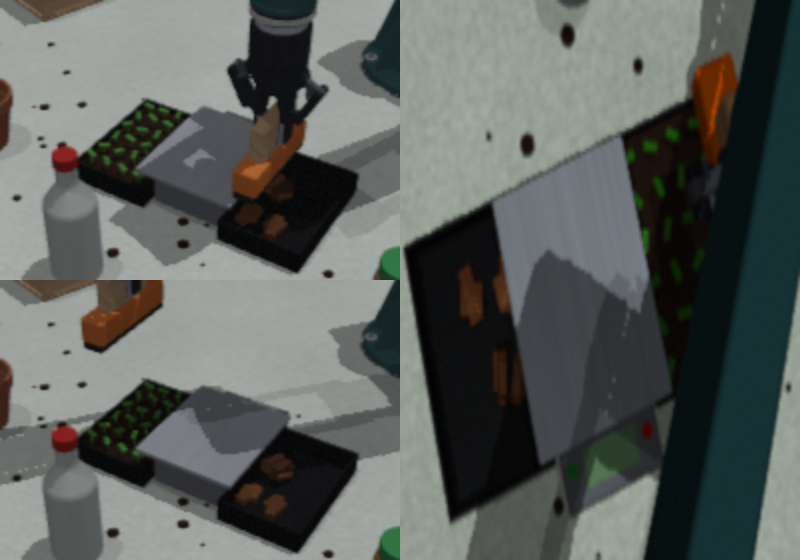

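The plate is bare. All four chips lie in the black tray (top crop near (470,290), (500,285), (500,375) and (517,375)), and the scraper is still in the grip. Next I stand the scraper back in its original spot and pick up the jar.

```bash
python3 - <<'E'
from h import *
manip.move_pose(np.r_[SC,.19],down(1.5))
manip.move_linear(np.r_[SC,.065],rate=.12)
print(manip.move_linear(np.r_[SC,.050],rate=.03,max_force=5),manip.read_tcp_pos(),manip.read_wrist_force())
manip.move_gripper(1.0); manip.hold(.3)
manip.move_linear(np.r_[SC,.26],rate=.15)
manip.move_pose(np.r_[JAR,.26],down(33))
a=manip.capture("scene")[120:310,200:440]
im=manip.capture("top"); print(manip.read_time(),manip.read_tcp_pos())
cv2.imwrite("pics/g3.png",np.hstack([cv2.resize(a,(400,320)),cv2.resize(im,(400,320))])[:,:,::-1])
E
```

```text
True [ 0.43708487 -0.36259351  0.05223782] [-0.3533682  -0.12368998  3.26043388]
18.6667 [0.5255074  0.34516881 0.26000415]
```

View pics/g3.png

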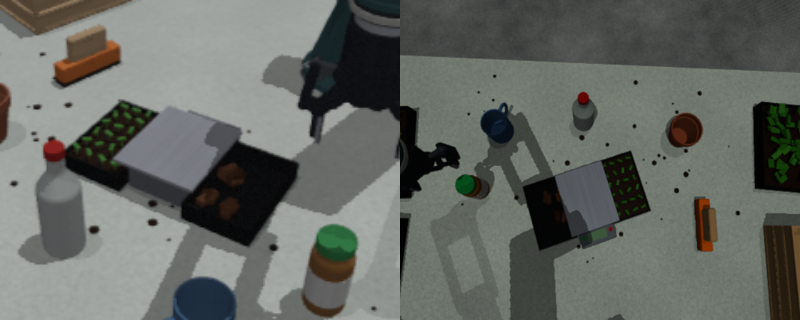

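```bash
python3 - <<'E'
from h import *
print(proj("top",[*manip.read_tcp_pos()]),proj("scene",[*manip.read_tcp_pos()]),proj("top",[*JAR,.125]),proj("scene",[[*JAR,.125],[*JAR,0]]), -manip.camera_params("top")["R"].T@manip.camera_params("top")["t"])
im=manip.capture("top")[140:300,40:180];s=manip.capture("scene")[110:320,340:480]
cv2.imwrite("pics/g4.png",np.hstack([cv2.resize(im,(400,457)),cv2.resize(s,(305,457))])[:,:,::-1])
E
```

```text
[[ 56.69911121 231.40921447]] [[413.30512172 211.98301789]] [[ 90.49985012 241.70676285]] [[402.32449603 260.60768408]
 [393.4682876  298.0075653 ]] [0.43695613 0.01017102 0.91569168]
```

View pics/g4.png

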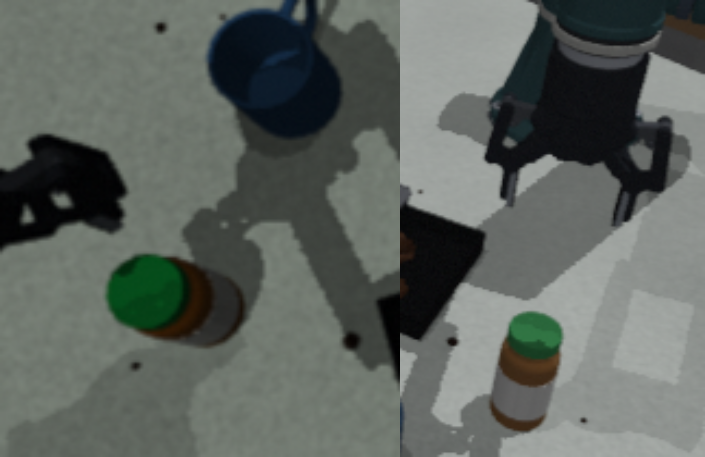

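The scene fingertips, at about (391,204) and (441,212), straddle the predicted TCP (413,212), and the cap centre matches the projected jar position (90,242). Both are consistent, so I go down and grasp.

```bash
python3 - <<'E'
from h import *
print(manip.move_linear(np.r_[JAR,.064],rate=.1,max_force=6),manip.read_tcp_pos())
z0=manip.read_tcp_pos()[2]
manip.move_gripper(0.0); print(manip.read_width(),manip.read_gripper_force(),manip.read_wrist_force(),manip.read_tcp_pos())
manip.move_linear(np.r_[JAR,.09],rate=.05); print(manip.read_wrist_force())
manip.move_linear(np.r_[JAR,.22],rate=.12)
manip.move_pose(sw(0,0,.22),down(19.25))
a=manip.capture("scene")[110:300,220:420]
print(manip.read_time(),manip.read_wrist_force(),manip.read_width())
cv2.imwrite("pics/g5.png",cv2.resize(a,(600,570))[:,:,::-1])
E
```

```text
False [0.52534179 0.34617471 0.06455744]
0.6836251311417253 64.22954239882529 [-0.80455091 -0.38258808  5.02069431] [0.52527267 0.34631303 0.06487239]
[ 0.23288458 -0.19838187 -2.58784674]
24.4833 [-0.45508318 -0.25977574 -3.21295668] 0.6797632883787043
```

View pics/g5.png

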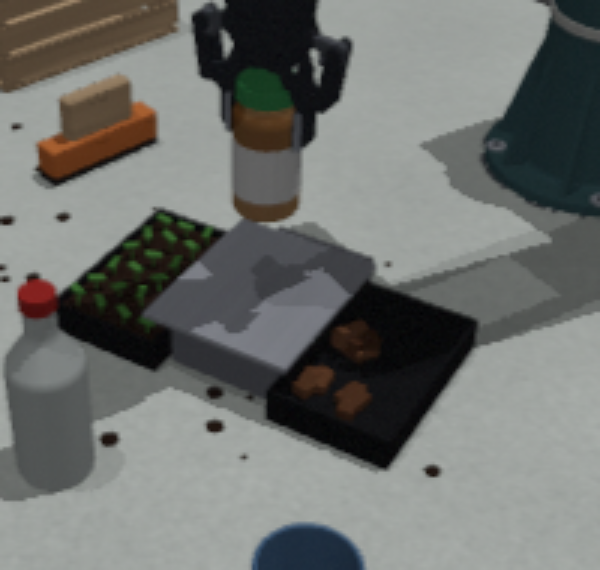

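The jar hangs upright over the plate (base at (265,210)), and the scraper is standing on the bench. Next I lower it gently until it touches.

```bash
python3 - <<'E'
from h import *
manip.move_linear(sw(0,0,.134),rate=.08)
print(manip.move_linear(sw(0,0,.124),rate=.015,max_force=2.5),manip.read_tcp_pos(),manip.read_wrist_force())
manip.move_gripper(1.0); manip.hold(.2)
manip.move_linear(sw(0,0,.30),rate=.12)
manip.move_pose([.40,-.30,.30],down(19.25)); manip.hold(.3)
s=manip.capture("scene"); t=manip.capture("top"); print(manip.read_time())
cv2.imwrite("pics/t6.png",t[:,:,::-1]);cv2.imwrite("pics/s6.png",s[:,:,::-1])
cv2.imwrite("pics/g6.png",np.hstack([cv2.resize(s[110:330,200:430],(400,383)),cv2.resize(t[120:340,150:380],(400,383))])[:,:,::-1])
print("expected base/top px",proj("scene",[sw(0,0,.063),sw(0,0,.188)]),proj("top",[sw(0,0,.063),sw(0,0,.188)]))
for n,im in(("scene",s),("top",t)):
    h=cv2.cvtColor(im,cv2.COLOR_RGB2HSV).astype(int); m=(h[...,0]>55)&(h[...,0]<80)&(h[...,1]>140)&(h[...,2]>50); u=proj(n,sw(0,0,.188))[0]
    m&=np.hypot(*(np.indices(m.shape)[::-1]-u[:,None,None]))<35
    for c in blobs(m,60):
        p=cv2.minEnclosingCircle(c); print(n,p,((cast(n,p[0],.183)[0,:2]-C)@A).round(4))
E
```

```text
True [0.50318818 0.00704939 0.12782894] [-0.75217022  1.0161917   6.74822653]
30.0083
expected base/top px [[307.61218692 205.11849914]
 [308.72054194 167.35944325]] [[261.04183913 259.54736769]
 [261.44184228 254.28869729]]
scene ((308.0, 170.0), 9.486932754516602) [0.0052 0.001 ]
top ((260.99456787109375, 254.2771759033203), 14.189454078674316) [0.0007 0.0006]
```

View pics/g6.png

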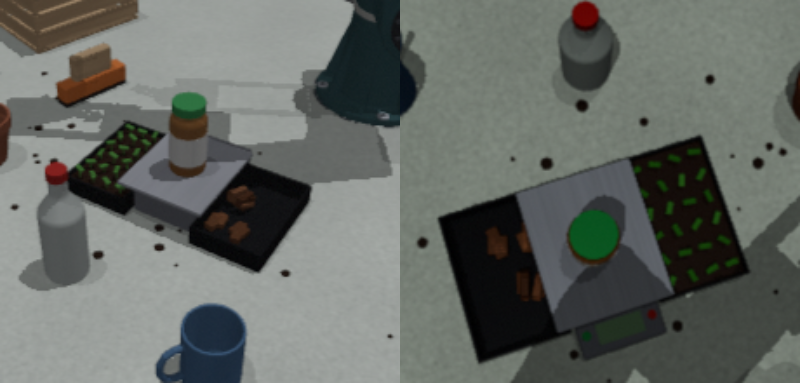

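The jar stands upright in the middle of the plate; the top view puts it within 1 mm of centre. The four chips are in the empty tray, the scraper stands on the bench, and the robot is clear of everything.

```bash
python3 -c "
from plant import manip
print(manip.finish_job())"
```

```text
the job is handed in; nothing more can be done
None
```

Handed in at about 30 s: all four chips are in the black tray, the scraper stands on the bench where it started, and the jar is upright in the middle of the cleared plate, with the pot, mug and white bottle never touched.

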